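# Draw the crackle-glazed tile off the turntable on to its stand

### The arm

A 6-joint arm with a two-finger parallel gripper is mounted at the origin on the work surface. World frame = base frame: x ahead of the robot, y to its left, z up, the work surface at z = 0. Lengths are in m, angles in rad, forces in N, time in s.
With the tool pointing down it reaches from about 0.375 to 0.975 m from the base axis. Payload 3.8 kg.
Tool frame: the origin (TCP) lies midway between the tips of the shut fingers; the grasp point (between the pads) lies 19 mm behind it (ctrl.tcp_to_grasp is the distance from the TCP to the grasp point, in m); z points along the fingers, y is the direction in which the jaws open and shut (so a half turn about z gives the same grasp; the last joint's range is limited). The gripper opens to 85 mm and grips with 20 to 120 N. Pads are 22 mm wide; open, the fingers measure 114 mm over their backs; the gripper's body (76 mm by 85 mm) begins 54 mm behind the grasp point. The pads swing forward as they close: fully open they stand 13 mm farther back than shut.
Start: joints at [-1.209, 0.264, 1.604, -0, 1.274, -0.037], TCP at [0.262, -0.622, 0.231] pointing down, gripper open.
Joint ranges: [-2.63, 2.63], [-0.94, 2.18], [0.31, 2.57], [-1.31, 4.45], [0, 2.66], [-2.55, 2.55]. Speed limits (rad/s): [2.57, 2.57, 3.14, 3.14, 3.14, 3.14].

### API

Orientations are given as a unit quaternion [w, x, y, z].
In Python, from cell import ctrl gives the robot as it stands.
- The arm moves only by the tool servo_tool, never from a script. Its argument "steps" is a list of rows, each an object with "travel": the shift along the world's x, y, z each as a share of 800 mm, from -1 to 1, a list of three; "delta_rot": the turn, a rotation vector about the world's x, y, z each as a share of 30 degrees, from -1 to 1, a list of three; "fingers": the gripper's target within -1 to 1 (fully open at 1, half-way at 0, shut at -1). A call has 1 to 10 rows; each row is the pose to reach, as a shift and turn from the pose commanded when the call began; what a row does not reach only later rows make up. A row lasts 1/12 s, in which the tool goes at most 41.7 mm and 7.16 degrees, less where a joint would pass 70% of its speed; a pose out of reach is approached as far as the arm can. A call with a number of a shift or a turn outside -1 to 1 is refused whole. A call with a gripper value outside its range is refused whole. The fingers move at their own pace and stop on an object; the grip force is fixed at half the most. Time passes only in rows, so rows that repeat a pose let the fingers close. It gives the time, the measured TCP pose, the force and the opening at its end, in the units of the state.
- ctrl.state(): the state, without advancing time (a new reading comes with each control period).
- ctrl.camera(name): name is "scene" or "top" or "wrist"; returns (picture, depth): 480x640x3 uint8, blue, green, red; 480x640 float32, m along the optical axis (not along the pixel's ray), 0 where there is no reading.
- ctrl.calibration(name): a dict with "fx", "fy", "cx", "cy" (pixels), "extrinsics" (4x4, takes a point from world to camera coordinates); the wrist camera has in their place "tool_from_camera" (4x4, takes a point from camera to tool coordinates, whose origin is the TCP and whose axes are the flange's). Camera axes: x right, y down, z forward; pixel columns grow to the right and rows downward; lengths in m; the calibration is good to about 2 mm. A picture is of the moment at which its call begins: read the wrist's pose just before it. calibration takes no time and is no camera call.
- ctrl.finish_job(): hands the job in, once; it reports no verdict.
The state is a dict: "time": time; "joint_pos": joint angles; "qvel": joint speeds; "joint_efforts": joint torques, N m; "eef_pos": TCP position; "ee_rot": TCP orientation; "ft_force": force on the tool from outside, world axes, zero at the start; "wrist_torque": the same for the moment, N m; "gripper_width": opening from 0.0 (shut) to 1.0 (fully open).
Only numpy, scipy, OpenCV 4.12 (cv2) and the standard library are available. Lean on these libraries where they do the work, as an engineer would, in place of code of your own. Each camera call takes 0.05 s, during which the arm holds its last target.

### The job

Swing the crackle-glazed tile round on its turntable until it is square to the low wooden tile stand in front of it, then press down gently on its face with the fingertips and draw it towards you, off the turntable and on to the stand, until it is fully home against the stop, and let go. The tile is brittle and its bare edges chip: touch it on the glazed face only, never hard, and leave the other things on the shelf where they are.

Things in the scene. Friction and masses are not known exactly. Their poses are not given: they have to be found in the camera images.
- tile: square crackle-glazed tile, 110 x 110 mm, 0.24 kg, too wide to grip. Hand-rolled, 6 to 11 mm thick, differing from piece to piece: find its face by feel, touching down slowly (about 6 mm/s). Under a finger it gives some 1 mm per 15 N. It bears 25 N; 5 to 12 N draws it if moved smoothly at about 40 mm/s (jerk it and the fingers slip). Origin: centre of its underside; x, y along its edges
- tile_edge: the bare biscuit edge round the tile, the outer 2 mm on all four sides and up to 5.3 mm above its underside; moves with the tile and has the same origin and axes. Not to be touched by the robot.
- turntable: the aluminium banding wheel: fixed base and a turning round head of 180 mm diameter whose flat top is 60 mm above the shelf. Origin on the turning axis at shelf height; x points away from the stand, like the stand's x.
- wheel_head (a joint): angle of the turntable's head about its upright axis, anticlockwise from above (rad). It turns freely without end, with a slight drag of 0.012 N m, and carries the tile round when one presses on the tile and turns about the axis.
- tile_stand: low wooden stand, fixed, between robot and turntable: slatted bed 124 mm long, top 57 mm above the shelf (3 mm below the turntable's head); side rails 7 mm proud of the bed, 116 mm apart, flared at the mouth; a stop across the robot's end, 13 mm proud. A gap of 4 to 10 mm parts bed and turntable. Origin: centre of its underside; x from stop to turntable (the tile is drawn along -x), y along the stop
- home (a point): point on the stand's bed, at bed height, where the centre of the tile's underside lies when the tile is fully home against the stop (55 mm from the stop's face, midway between the rails); axes as the stand's; any of the tile's four ways round will do.
- dropper_bottle: closed amber dropper bottle, 33 mm across, 105 mm high, standing beside the turntable; origin at the centre of its underside. Bystander.
- mixing_cup: white porcelain mixing cup, 72 mm across the rim, 58 mm high; origin at the centre of its underside. Bystander.
- test_chips: small stack of bare test chips, 43 x 62 x 18 mm, beside the stand; origin at the centre of its underside. Bystander.
- palette_knife: slim palette knife, 198 mm long, lying beside the stand along its own x. Bystander.
- glaze_jar: lidded jar, 62 mm across, 75 mm high; origin at the centre of its underside. Bystander.
- pigment_dish: white porcelain dish, 90 mm across, 20 mm high; origin at the centre of its underside. Bystander.
- brush: flat hake brush, 164 mm long and 41 mm wide, lying on the shelf along its own x. Bystander.
Mind the look-alikes: they are no part of the job. Of the things that look like the tile, the larger one is meant.

How it is judged:
By the outcome, as a careful person would: the job done as asked, in the order asked, and still so for the second after the job is handed in, with the robot touching nothing.
It also fails if it takes over 51 s, if anything falls off the work surface, if the arm or the gripper's body presses on something with over 40 N, if the wrist force passes 120 N, or if a joint passes its speed limit or range.

## Working session

There is one attempt and no reset: what is moved stays moved. The work goes in short steps, Python scripts to look and compute and a tool call to move; the robot and the scene stay as the last step left them, time stands still between calls to the robot, and variables do not carry over. Pictures are saved under pics/ and viewed, and the job is handed in when it is done.

Besides the shell and the picture viewer there is one more tool, called after "Request:" as name(argument=value, ...), one argument or row to a line, values as JSON. servo_tool: Moves the arm, as the interface text tells. Its arguments: {"type":"object","properties":{"steps":{"type":"array"}},"required":["steps"]}

```bash
ls; mkdir -p pics; python3 - <<'E'
from cell import ctrl
import cv2,numpy as np
for n in("scene","top"):
    p,d=ctrl.camera(n);cv2.imwrite(f"pics/{n}0.png",p);np.savez(f"{n}0.npz",p=p,d=d)
    c=ctrl.calibration(n);print(n,c)
print(ctrl.calibration("wrist"));print(ctrl.state())
E
```

```text
pics
scene {'fx': 601.8903849791755, 'fy': 601.8903849791755, 'cx': 324.64843217207135, 'cy': 251.98771947706288, 'extrinsics': array([[-0.25783566,  0.96609228,  0.01365548,  0.08989255],
       [ 0.64627884,  0.18295387, -0.74084515, -0.32696304],
       [-0.71822311, -0.18219105, -0.67153704,  1.63070086],
       [ 0.        ,  0.        ,  0.        ,  1.        ]])}
top {'fx': 585.5171336029401, 'fy': 585.5171336029401, 'cx': 321.1653993456763, 'cy': 238.39191731387209, 'extrinsics': array([[-0.02159699, -0.99953948, -0.02131642,  0.08089307],
       [-0.98753545,  0.02465287, -0.15545406,  0.58502975],
       [ 0.15590798,  0.01769338, -0.98761311,  1.30768137],
       [ 0.        ,  0.        ,  0.        ,  1.        ]])}
{'fx': 364.963544343903, 'fy': 364.963544343903, 'cx': 315.99101178664955, 'cy': 246.97648362736166, 'tool_from_camera': array([[ 1.88483764e-04, -9.59372918e-01, -2.82141043e-01,
         7.24976488e-02],
       [ 9.99999982e-01,  1.71768692e-04,  8.39776054e-05,
         9.04262966e-04],
       [-3.21028425e-05, -2.82141054e-01,  9.59372933e-01,
        -1.42358404e-01],
       [ 0.00000000e+00,  0.00000000e+00,  0.00000000e+00,
         1.00000000e+00]])}
{'time': 0.1, 'joint_pos': array([-1.20888639e+00,  2.64646115e-01,  1.60525272e+00,  1.11789853e-05,
        1.27370071e+00, -3.69274061e-02]), 'qvel': array([ 0.00011675, -0.00170252, -0.00204603, -0.00114215, -0.00075635,
       -0.00168348]), 'joint_efforts': array([ 3.73553266e-04, -5.16707110e+01, -3.68590307e+01, -8.11646942e-05,
        6.30837225e-03,  1.11137015e-05]), 'eef_pos': array([ 0.26188301, -0.62140439,  0.23009963]), 'ee_rot': array([-9.91093531e-04,  9.80181736e-01,  1.98097847e-01, -1.57062245e-04]), 'ft_force': array([0.32738486, 0.11417922, 0.6832001 ]), 'wrist_torque': array([-0.05571526, -0.06399587,  0.05890834]), 'gripper_width': 1.000362692996877}
```

View pics/scene0.png

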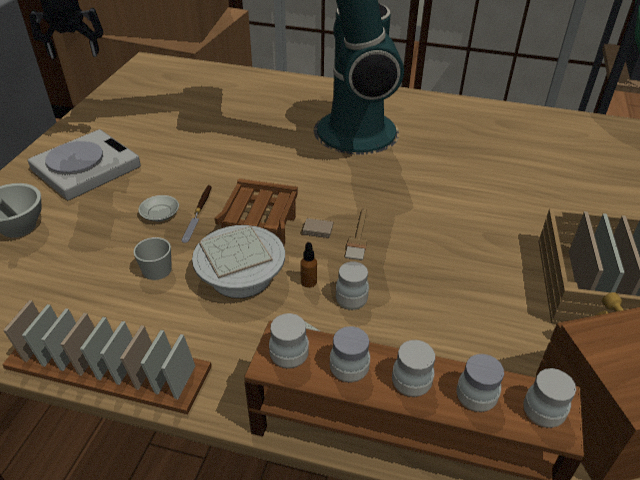

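View pics/top0.png

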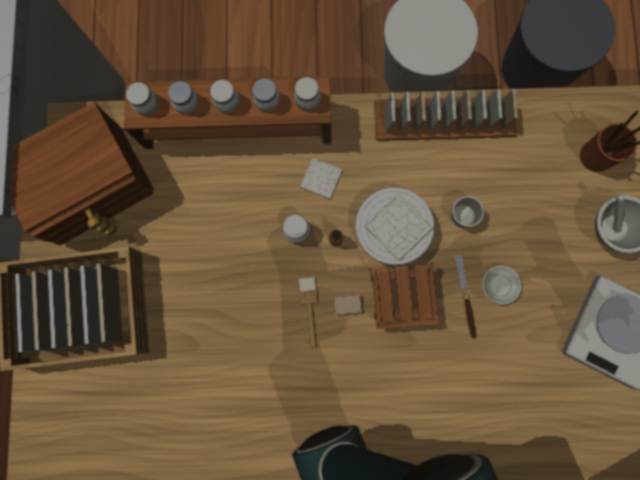

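Candidates for the tile are the one on the turntable (top px 400,226; scene 236,251) and the smaller loose tile (top px 321,178). I choose the larger one, on the turntable. Next, a close crop and measurements.

```bash
cat >h.py <<'E'
import numpy as np,cv2
from cell import ctrl
def cloud(d,c,E):
    v,u=np.indices(d.shape);X=np.stack([(u-c['cx'])/c['fx']*d,(v-c['cy'])/c['fy']*d,d],-1)
    T=np.linalg.inv(E);return X@T[:3,:3].T+T[:3,3]
E
python3 - <<'E'
from h import *
for n in("top","scene"):
    z=np.load(n+"0.npz");c=ctrl.calibration(n);P=cloud(z['d'],c,c['extrinsics']);ok=z['d']>0
    x,y,h=P[...,0],P[...,1],P[...,2]
    if n=="top":pts=[(400,226),(365,226),(430,226),(404,295),(404,310),(345,305),(465,275),(336,238),(321,178),(395,370)]
    else:pts=[(236,251),(210,270),(150,260),(260,205),(100,300)]
    for u,v in pts: print(n,u,v,P[v,u].round(4))
    m=ok&(h>.052)&(h<.09)&(x>.3)&(x<.75)&(abs(y+.05)<.2)
    nb,l,s,ce=cv2.connectedComponentsWithStats(m.astype(np.uint8))
    for i in range(1,nb):
        if s[i,4]>60:
            q=P[l==i];print(n,s[i],ce[i].round(0),q.min(0).round(3),q.max(0).round(3),np.median(q,0).round(4))
    p=z['p']
    cr=p[180:340,320:480] if n=="top" else p[170:310,170:330]
    cv2.imwrite(f"pics/{n}crop.png",cv2.resize(cr,None,fx=4,fy=4,interpolation=cv2.INTER_CUBIC)[:600])
E
```

```text
top 400 226 [ 0.6077 -0.1134  0.0665]
top 365 226 [ 0.6106 -0.034   0.0617]
top 430 226 [ 0.6062 -0.1817  0.0655]
top 404 295 [ 0.4511 -0.1164  0.0602]
top 404 310 [ 0.4177 -0.1152  0.0584]
top 345 305 [0.4336 0.0159 0.0169]
top 465 275 [ 0.4982 -0.269   0.0005]
top 336 238 [0.5813 0.0332 0.0816]
top 321 178 [0.7416 0.0652 0.0046]
top 395 370 [ 0.283  -0.0951  0.0038]
top [ 356  188   79   77 4729] [395. 226.] [ 0.521 -0.193  0.052] [ 0.7   -0.013  0.075] [ 0.6088 -0.1016  0.0625]
top [285 215  23  25 455] [296. 227.] [0.585 0.099 0.052] [0.639 0.149 0.083] [0.6105 0.1253 0.0741]
top [329 230  14  14 116] [336. 237.] [0.574 0.019 0.052] [0.604 0.049 0.09 ] [0.5846 0.0332 0.0604]
top [ 369  262   70   67 2899] [405. 297.] [ 0.379 -0.189  0.052] [ 0.523 -0.04   0.077] [ 0.4469 -0.1183  0.0581]
scene 236 251 [ 0.6101 -0.1092  0.0665]
scene 210 270 [ 0.6703 -0.1382  0.0636]
scene 150 260 [ 0.6714 -0.2621  0.0588]
scene 260 205 [ 0.4508 -0.1168  0.0589]
scene 100 300 [ 0.7463 -0.3404  0.0012]
scene [ 192  178  106  112 7326] [245. 238.] [ 0.378 -0.196  0.052] [ 0.704 -0.015  0.077] [ 0.5822 -0.1075  0.0624]
scene [157 243  14  20  71] [165. 254.] [ 0.617 -0.25   0.052] [ 0.668 -0.237  0.064] [ 0.6481 -0.2424  0.0574]
scene [300 249  17  21 244] [308. 260.] [0.579 0.015 0.052] [0.609 0.047 0.09 ] [0.5972 0.0335 0.0631]
scene [338 261  30  31 724] [352. 276.] [0.584 0.097 0.052] [0.642 0.15  0.081] [0.6226 0.1246 0.0752]
```

View pics/topcrop.png

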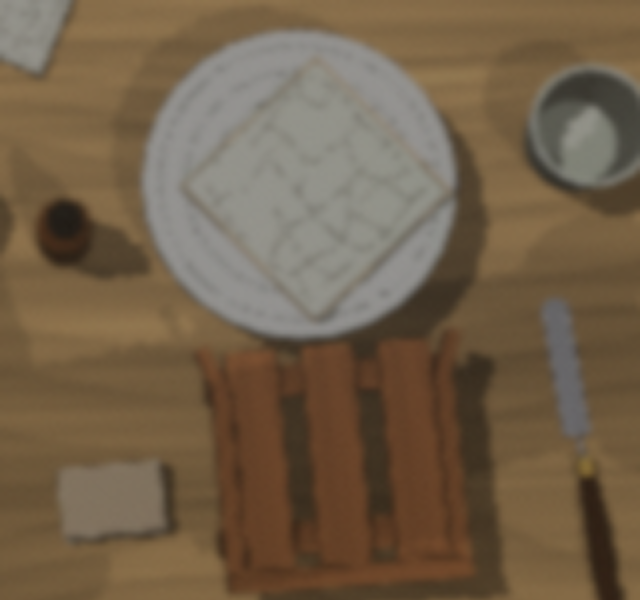

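View pics/scenecrop.png

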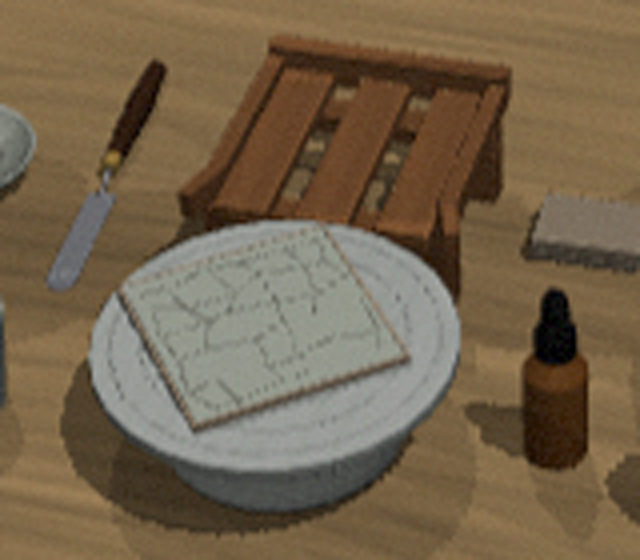

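The crops confirm it. The tile on the wheel has a buff edge and sits about 45° to the stand, slightly off-centre. The stand's stop is on the robot's side. I'll move the wrist camera over it, coming to yaw ≈ 49°.

Request:
servo_tool(
  steps=[
    {"travel":[0.3725,0.6325,0.025],"delta_rot":[0,0,0.87],"fingers":0},
    {"travel":[0.3725,0.6325,0.025],"delta_rot":[0,0,0.87],"fingers":0},
    {"travel":[0.3725,0.6325,0.025],"delta_rot":[0,0,0.87],"fingers":0},
    {"travel":[0.3725,0.6325,0.025],"delta_rot":[0,0,0.87],"fingers":0},
    {"travel":[0.3725,0.6325,0.025],"delta_rot":[0,0,0.87],"fingers":0},
    {"travel":[0.3725,0.6325,0.025],"delta_rot":[0,0,0.87],"fingers":0},
    {"travel":[0.3725,0.6325,0.025],"delta_rot":[0,0,0.87],"fingers":0},
    {"travel":[0.3725,0.6325,0.025],"delta_rot":[0,0,0.87],"fingers":0},
    {"travel":[0.3725,0.6325,0.025],"delta_rot":[0,0,0.87],"fingers":0},
    {"travel":[0.3725,0.6325,0.025],"delta_rot":[0,0,0.87],"fingers":0},
  ],
)

```text
time: 0.93
eef_pos: [0.4737, -0.2611, 0.2452]
ee_rot: [-0.0, 0.91, 0.414, -0.0]
ft_force: [0.1, -0.3, -0.5]
gripper_width: 0.504
```

Request:
servo_tool(
  steps=[
    {"travel":[0.1075,0.1825,0.006],"delta_rot":[0,0,0],"fingers":0},
    {"travel":[0.1075,0.1825,0.006],"delta_rot":[0,0,0],"fingers":0},
    {"travel":[0.1075,0.1825,0.006],"delta_rot":[0,0,0],"fingers":0},
    {"travel":[0.1075,0.1825,0.006],"delta_rot":[0,0,0],"fingers":0},
    {"travel":[0.1075,0.1825,0.006],"delta_rot":[0,0,0],"fingers":0},
    {"travel":[0.1075,0.1825,0.006],"delta_rot":[0,0,0],"fingers":0},
    {"travel":[0.1075,0.1825,0.006],"delta_rot":[0,0,0],"fingers":0},
  ],
)

```text
time: 1.52
eef_pos: [0.559, -0.1171, 0.2497]
ee_rot: [-0.0, 0.91, 0.415, -0.001]
ft_force: [-0.3, 0.6, 0.4]
gripper_width: 0.5
```

```bash
cat >>h.py <<'E'
from scipy.spatial.transform import Rotation as R
def wrist(name):
    s=ctrl.state();p,d=ctrl.camera("wrist");c=ctrl.calibration("wrist")
    q=s['ee_rot'];T=np.eye(4);T[:3,:3]=R.from_quat([q[1],q[2],q[3],q[0]]).as_matrix();T[:3,3]=s['eef_pos']
    W=T@c['tool_from_camera'];E=np.linalg.inv(W)
    np.savez(name+".npz",p=p,d=d,E=E);cv2.imwrite(f"pics/{name}.png",p);return p,d,c,E,s
E
python3 - <<'E'
from h import *
p,d,c,E,s=wrist("w1");print(s['time'],s['eef_pos'],s['ee_rot'],s['ft_force'],s['gripper_width'])
E
```

```text
1.5167 [ 0.55897984 -0.1170958   0.24965847] [-1.16536706e-04  9.09851068e-01  4.14934288e-01 -7.46430645e-04] [-0.31936979  0.61559219  0.39300579] 0.4998580094165707
```

View pics/w1.png

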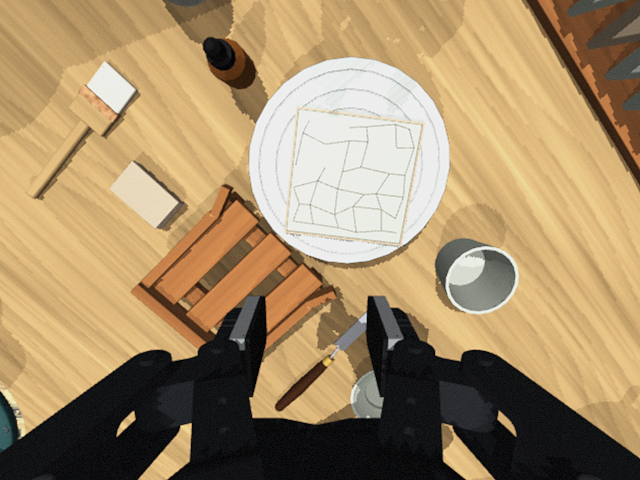

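The tile corners are near (298,108), (422,124), (401,245) and (287,233), and the wheel is centred near (350,160). The stand lies at lower left, with its mouth from about (225,190) to (335,293). I'll measure them more precisely.

```bash
python3 - <<'E'
from h import *
z=np.load("w1.npz");p,d,E=z['p'],z['d'],z['E'];c=ctrl.calibration("wrist");P=cloud(d,c,E)
# height map
h=P[...,2];ok=d>0
for u,v in[(345,170),(345,220),(300,160),(268,160),(435,160),(340,80),(205,265),(240,235),(270,300),(150,200)]:print(u,v,P[v-2:v+3,u-2:u+3].reshape(-1,3).mean(0).round(4), p[v,u])
cr=cv2.resize(p[50:270,240:460],(600,600),interpolation=cv2.INTER_CUBIC);cv2.imwrite("pics/w1a.png",cr)
cr=cv2.resize(p[170:370,125:345],(660,600),interpolation=cv2.INTER_CUBIC);cv2.imwrite("pics/w1b.png",cr)
hm=np.clip((h-.05)/.03*255,0,255).astype(np.uint8)[50:370,120:460];cv2.imwrite("pics/w1h.png",cv2.resize(hm,None,fx=1.8,fy=1.8,interpolation=cv2.INTER_NEAREST))
E
```

```text
345 170 [ 0.6093 -0.0996  0.0656] [201 211 213]
345 220 [ 0.5807 -0.134   0.0657] [230 237 234]
300 160 [ 0.5851 -0.0673  0.0654] [234 237 237]
268 160 [ 0.5633 -0.0487  0.0596] [238 239 238]
435 160 [ 0.6751 -0.1458  0.0598] [237 238 236]
340 80 [ 0.6534 -0.0406  0.0595] [234 237 233]
205 265 [ 0.4486 -0.0811  0.0566] [ 78 139 211]
240 235 [ 0.4947 -0.082   0.0545] [ 76 130 197]
270 300 [ 0.471  -0.1497  0.0566] [ 78 133 201]
150 200 [0.4384 0.0035 0.0176] [190 218 233]
```

View pics/w1a.png

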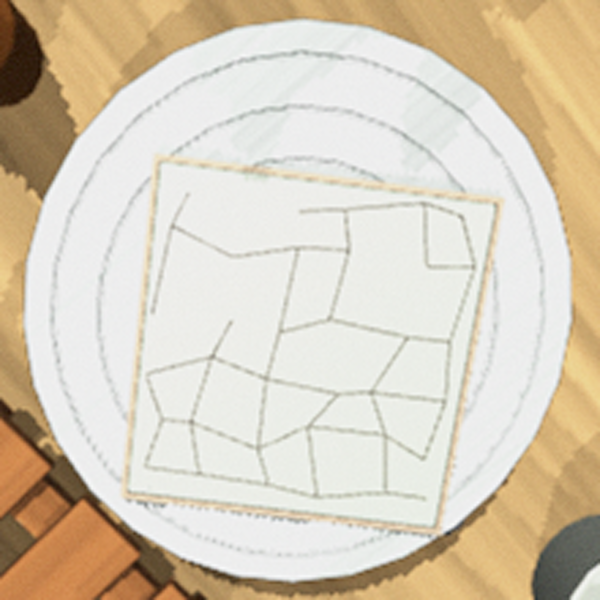

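View pics/w1b.png

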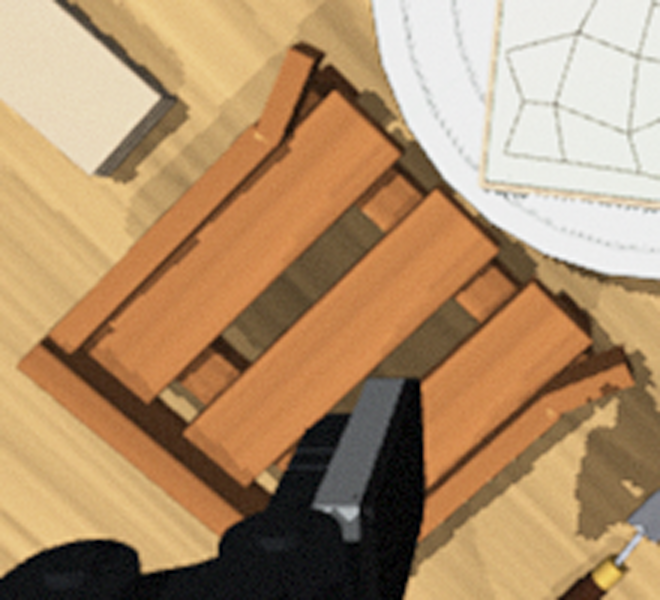

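View pics/w1h.png

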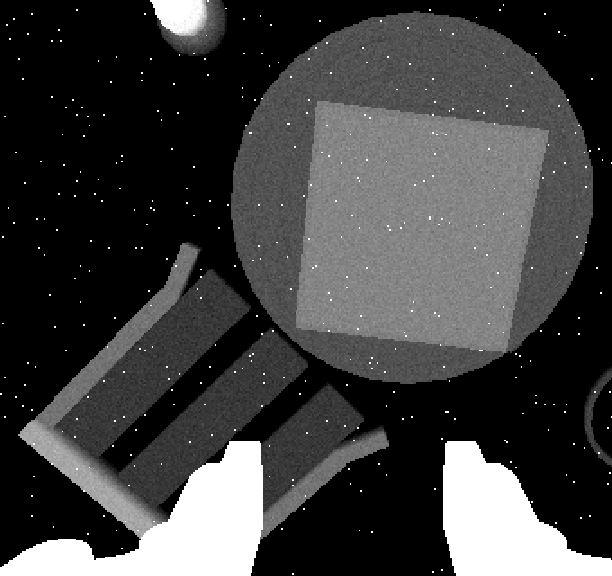

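```bash
cat >>h.py <<'E'
def comp(m):
    m=cv2.medianBlur(m.astype(np.uint8),5);n,l,s,_=cv2.connectedComponentsWithStats(m);return l==1+np.argmax(s[1:,4])
def quad(P,m):
    q=P[m][:,:2];r=cv2.minAreaRect((q*1000).astype(np.float32));return r
def tile(P,lo=.0627,hi=.071,box=None):
    h=P[...,2];m=(h>lo)&(h<hi)
    if box is not None: m&=(P[...,0]>box[0])&(P[...,0]<box[1])&(P[...,1]>box[2])&(P[...,1]<box[3])
    return comp(m)
E
python3 - <<'E'
from h import *
from scipy.optimize import least_squares
z=np.load("w1.npz");p,d,E=z['p'],z['d'],z['E'];c=ctrl.calibration("wrist");P=cloud(d,c,E)
h=P[...,2];X=P[...,0];Y=P[...,1]
near=(X>.5)
mt=tile(P,box=(.5,.72,-.25,0));print("tile",quad(P,mt),"mean",P[mt].mean(0).round(4))
mw=comp((h>.0575)&(h<.07)&(X>.5)&(Y<0)&(Y>-.25)&((X-.607)**2+(Y+.104)**2<.11**2)&((X>.53)|(abs(h-.06)<.0015)))
cs,_=cv2.findContours(mw.astype(np.uint8),0,cv2.CHAIN_APPROX_NONE);k=max(cs,key=len)[:,0];q=P[k[:,1],k[:,0]]
q=q[(q[:,2]>.058)&(q[:,2]<.062)]
f=least_squares(lambda a:np.hypot(q[:,0]-a[0],q[:,1]-a[1])-a[2],[.607,-.104,.09],loss='soft_l1',f_scale=.001);print("wheel",f.x.round(4))
# stand: slats
ms=cv2.medianBlur(((h>.054)&(h<.0592)&(X>.36)&(X<.54)&(Y<-.02)&(Y>-.22)).astype(np.uint8),5)
n,l,s,ce=cv2.connectedComponentsWithStats(ms)
for i in range(1,n):
    if s[i,4]>500:
        print("slat",quad(P,l==i),s[i],P[l==i].mean(0).round(4))
mr=cv2.medianBlur(((h>.0605)&(h<.0662)&(X>.36)&(X<.52)&(Y<-.02)&(Y>-.22)&~mt&(np.hypot(X-.607,Y+.104)>.095)).astype(np.uint8),5)
n,l,s,ce=cv2.connectedComponentsWithStats(mr)
for i in range(1,n):
    if s[i,4]>150: print("rail",quad(P,l==i),s[i],P[l==i].mean(0).round(4))
mr=cv2.medianBlur(((h>.0672)&(h<.073)&(X>.34)&(X<.45)&(Y<-.02)&(Y>-.22)).astype(np.uint8),5)
n,l,s,ce=cv2.connectedComponentsWithStats(mr)
for i in range(1,n):
    if s[i,4]>150: print("stop",quad(P,l==i),s[i],P[l==i].mean(0).round(4))
E
```

```text
tile ((608.1651611328125, -109.16299438476562), (110.31607055664062, 110.50946807861328), 42.158905029296875) mean [ 0.6099 -0.1066  0.067 ]
wheel [ 0.613  -0.1001  0.0889]
slat ((501.0242614746094, -94.23631286621094), (215.7479248046875, 79.63660430908203), 3.3926842212677) [ 151  200  140  138 7302] [ 0.4582 -0.0925  0.0581]
slat ((534.310546875, -133.64779663085938), (196.90579223632812, 47.54931640625), 30.34943389892578) [ 265  264   56   69 1854] [ 0.4894 -0.158   0.0578]
rail ((487.8586120605469, -61.36668395996094), (223.7978973388672, 83.40487670898438), 19.47064208984375) [ 140  186   89  154 1652] [ 0.447  -0.059   0.0641]
rail ((534.523681640625, -143.27401733398438), (210.07701110839844, 50.57478713989258), 34.14738464355469) [265 293  65  55 767] [ 0.4795 -0.1775  0.0638]
stop ((495.0767822265625, -89.58518981933594), (226.19314575195312, 85.59589385986328), 2.178032636642456) [ 131  284   74   64 1049] [ 0.3901 -0.0925  0.0706]
```

```bash
cat >>h.py <<'E'
def dsm(d):
    return cv2.medianBlur(d.astype(np.float32),5)
def rects(P,m,mn):
    m=cv2.medianBlur(m.astype(np.uint8),3);n,l,s,ce=cv2.connectedComponentsWithStats(m,connectivity=4);o=[]
    for i in range(1,n):
        if s[i,4]>mn:
            r=quad(P,l==i);o.append((np.array(r[0]).round(1),np.array(r[1]).round(1),round(r[2],2),P[l==i].mean(0).round(4),np.round(cv2.boxPoints(r),1).tolist()))
    return o
E
python3 - <<'E'
from h import *
from scipy.optimize import least_squares
z=np.load("w1.npz");p,d,E=z['p'],dsm(z['d']),z['E'];c=ctrl.calibration("wrist");P=cloud(d,c,E)
h=P[...,2];X=P[...,0];Y=P[...,1]
Wd=np.hypot(X-.611,Y+.102)
for r in rects(P,(h>.0627)&(h<.071)&(Wd<.1),2000):print("tile",r)
m=((h>.0575)&(h<.0625)&(Wd<.11)).astype(np.uint8);m=comp(m|((h>.06)&(h<.07)&(Wd<.085)))
cs,_=cv2.findContours(m.astype(np.uint8),0,cv2.CHAIN_APPROX_NONE);k=max(cs,key=len)[:,0];q=P[k[:,1],k[:,0]]
q=q[(abs(q[:,2]-.0597)<.001)]
f=least_squares(lambda a:np.hypot(q[:,0]-a[0],q[:,1]-a[1])-a[2],[.607,-.104,.09],loss='soft_l1',f_scale=.001);print("wheel",f.x.round(4),len(q))
S=(X>.34)&(X<.54)&(Y<-.02)&(Y>-.22)&(Wd>.092)
for n,lo,hi in(("slat",.0548,.0588),("rail",.0615,.0660),("stop",.0675,.0725)):
    for r in rects(P,(h>lo)&(h<hi)&S,200):print(n,r)
E
```

```text
tile (array([ 608.1, -109.1]), array([110.6, 110.5]), 42.13, array([ 0.6099, -0.1068,  0.0656]), [[530.0999755859375, -105.19999694824219], [604.2000122070312, -187.10000610351562], [686.2000122070312, -113.0], [612.0999755859375, -31.0]])
wheel [ 0.613  -0.1001  0.089 ] 329
slat (array([456.3, -96.7]), array([125.5,  80.1]), 3.88, array([ 0.4575, -0.0927,  0.0566]), [[391.0, -61.0], [396.3999938964844, -140.8000030517578], [521.5999755859375, -132.39999389648438], [516.2000122070312, -52.5]])
slat (array([ 483.3, -159. ]), array([76.8, 32.2]), 2.49, array([ 0.489 , -0.1585,  0.0566]), [[444.20001220703125, -144.60000610351562], [445.6000061035156, -176.8000030517578], [522.4000244140625, -173.39999389648438], [521.0, -141.3000030517578]])
rail (array([436.3, -62.4]), array([156.8,  73.6]), 38.16, array([ 0.4476, -0.0582,  0.0634]), [[351.8999938964844, -81.9000015258789], [397.3999938964844, -139.8000030517578], [520.7000122070312, -42.900001525878906], [475.20001220703125, 15.0]])
rail (array([ 479.8, -178.4]), array([14.8, 92.1]), 88.24, array([ 0.4815, -0.1781,  0.0633]), [[433.5, -184.39999389648438], [525.5999755859375, -187.1999969482422], [526.0, -172.39999389648438], [434.0, -169.5]])
stop (array([388.4, -93.9]), array([12.6, 86.1]), 2.57, array([ 0.3891, -0.0928,  0.0693]), [[380.20001220703125, -51.099998474121094], [384.1000061035156, -137.10000610351562], [396.70001220703125, -136.60000610351562], [392.79998779296875, -50.599998474121094]])
```

```bash
python3 - <<'E'
from h import *
z=np.load("w1.npz");p,d,E=z['p'],dsm(z['d']),z['E'];c=ctrl.calibration("wrist");P=cloud(d,c,E)
h=P[...,2];X=P[...,0];Y=P[...,1];S=(X>.34)&(X<.54)&(Y<-.02)&(Y>-.22)&(np.hypot(X-.613,Y+.1)>.092)
r=(h>.0622)&(h<.0645)&S
def pct_line(q,lo,hi,k,step=.004):
    o=[]
    for a in np.arange(lo,hi,step):
        t=q[(q[:,0]>=a)&(q[:,0]<a+step)]
        if len(t)>4:o.append((a+step/2,np.sort(t[:,1])[2 if k<0 else -3]))
    o=np.array(o);f=np.polyfit(o[:,0],o[:,1],1);print(np.degrees(np.arctan(f[0])).round(2),"y@.45",np.polyval(f,.45).round(4),"res",np.std(o[:,1]-np.polyval(f,o[:,0])).round(4));return f
A=P[r&(Y>-.1)];B=P[r&(Y<-.14)]
print("A inner");a=pct_line(A,.405,.485,-1);print("A outer");pct_line(A,.405,.485,1)
print("B inner");b=pct_line(B,.44,.48,1);print("B outer");pct_line(B,.44,.48,-1)
sl=P[(h>.0555)&(h<.0578)&S]
for n,lo,hi in(("s1",-.09,-.05),("s2",-.135,-.092),("s3",-.175,-.137)):
    t=sl[(sl[:,1]>lo)&(sl[:,1]<hi)&(sl[:,0]>.44)]
# mouth and stop face: fit x over y
m=P[(h>.0675)&(h<.0725)&S][:,[1,0,2]]
print("stop face");pct_line(m,-.13,-.055,1)
print("stop back");pct_line(m,-.13,-.055,-1)
t=sl[:,[1,0,2]];print("mouth");pct_line(t,-.17,-.06,1)
E
```

```text
A inner
2.89 y@.45 -0.0572 res 0.0003
A outer
2.76 y@.45 -0.0484 res 0.0003
B inner
3.22 y@.45 -0.1745 res 0.0005
B outer
3.06 y@.45 -0.1829 res 0.0003
stop face
-2.56 y@.45 0.3698 res 0.0002
stop back
-2.83 y@.45 0.3563 res 0.0004
mouth
-1.85 y@.45 0.4781 res 0.044
```

Measured: tile (608.1, -109.1) mm at yaw 42.1°, face about 66 mm high. The wheel axis is at (613.0, -100.1). The stand's yaw is 2.85° and home is at (450.0, -115.8). The sizes agree with the text: tile 110.5, wheel Ø178, rails about 117, heights within 0.5 mm.

The plan is to press 20 mm ahead of the tile's centre on the stand side, jaws along the tile's y, starting at (593.3, -122.6). Then I turn -39.3° about the axis.

Request:
servo_tool(
  steps=[
    {"travel":[0.0425,-0.007,-0.2125],"delta_rot":[0,0,-0.23],"fingers":0},
    {"travel":[0.0425,-0.007,-0.2125],"delta_rot":[0,0,-0.23],"fingers":0},
    {"travel":[0.0425,-0.007,-0.2125],"delta_rot":[0,0,-0.23],"fingers":0},
    {"travel":[0.0425,-0.007,-0.2125],"delta_rot":[0,0,-0.23],"fingers":0},
    {"travel":[0.0425,-0.007,-0.2125],"delta_rot":[0,0,-0.23],"fingers":0},
    {"travel":[0.0425,-0.007,-0.2125],"delta_rot":[0,0,-0.23],"fingers":0},
    {"travel":[0.0425,-0.007,-0.2125],"delta_rot":[0,0,-0.23],"fingers":0},
  ],
)

```text
time: 2.15
eef_pos: [0.5932, -0.1241, 0.0811]
ee_rot: [0.0, 0.934, 0.358, -0.0]
ft_force: [-0.4, 1.7, 0.1]
gripper_width: 0.505
```

```bash
python3 - <<'E'
from h import *
p,d,c,E,s=wrist("w2");print(s['time'],s['eef_pos'],s['ee_rot'],s['ft_force'],s['wrist_torque'])
P=cloud(dsm(d),c,E);h=P[...,2]
# gripper finger tips: nearest low points of fingers
m=(h>.07)&(h<.2)&(d>0)&(abs(P[...,0]-.5933)<.06)&(abs(P[...,1]+.1226)<.06)
print(m.sum(),h[m].min() if m.any() else None)
E
```

```text
2.15 [ 0.59321839 -0.12414583  0.08106385] [ 2.03999128e-05  9.33751487e-01  3.57921985e-01 -1.11767173e-04] [-0.43770339  1.68414375  0.10769247] [-0.0105053  -0.03070242  0.05248073]
60487 0.08202829222285726
```

View pics/w2.png

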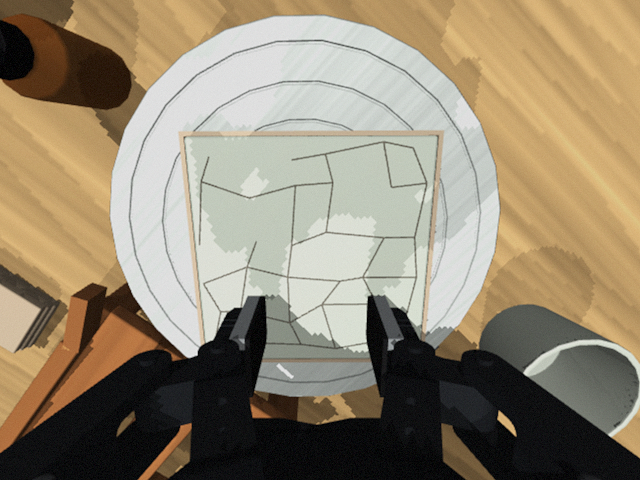

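Right spot: the tips are over the glaze, well inside the tile's edges, with about 15 mm of air under them. Descending to just above the face.

Request:
servo_tool(
  steps=[
    {"travel":[0,0,-0.003],"delta_rot":[0,0,0],"fingers":0},
    {"travel":[0,0,-0.006],"delta_rot":[0,0,0],"fingers":0},
    {"travel":[0,0,-0.009],"delta_rot":[0,0,0],"fingers":0},
    {"travel":[0,0,-0.011],"delta_rot":[0,0,0],"fingers":0},
    {"travel":[0,0,-0.0125],"delta_rot":[0,0,0],"fingers":0},
    {"travel":[0,0,-0.0125],"delta_rot":[0,0,0],"fingers":0},
    {"travel":[0,0,-0.0125],"delta_rot":[0,0,0],"fingers":0},
  ],
)

```text
time: 2.78
eef_pos: [0.5933, -0.1227, 0.0702]
ee_rot: [-0.0, 0.933, 0.359, -0.0]
ft_force: [-1.0, 0.0, 0.2]
gripper_width: 0.497
```

```bash
cat >s.py <<'E'
from cell import ctrl
import numpy as np
s=ctrl.state();q=s['ee_rot']
print("t",s['time'],"pos",s['eef_pos'].round(4),"yaw",np.degrees(2*np.arctan2(q[2],q[1])).round(2),"tilt q",q[[0,3]].round(4),"F",s['ft_force'].round(2),"M",s['wrist_torque'].round(3),"v",abs(s['qvel']).max().round(3))
E
python3 s.py
```

```text
t 2.7833 pos [ 0.5933 -0.1227  0.0702] yaw 42.06 tilt q [-0.0001 -0.0001] F [-0.96  0.02  0.24] M [ 0.048 -0.017 -0.023] v 0.004
```

Request:
servo_tool(
  steps=[
    {"travel":[0,0,-0.000625],"delta_rot":[0,0,0],"fingers":0},
    {"travel":[0,0,-0.00125],"delta_rot":[0,0,0],"fingers":0},
    {"travel":[0,0,-0.001875],"delta_rot":[0,0,0],"fingers":0},
    {"travel":[0,0,-0.0025],"delta_rot":[0,0,0],"fingers":0},
    {"travel":[0,0,-0.003125],"delta_rot":[0,0,0],"fingers":0},
    {"travel":[0,0,-0.00375],"delta_rot":[0,0,0],"fingers":0},
  ],
)

```text
time: 3.28
eef_pos: [0.5934, -0.1228, 0.0672]
ee_rot: [-0.0, 0.933, 0.359, -0.0]
ft_force: [0.0, -0.5, 0.2]
gripper_width: 0.502
```

Request:
servo_tool(
  steps=[
    {"travel":[0,0,-0.000625],"delta_rot":[0,0,0],"fingers":0},
    {"travel":[0,0,-0.00125],"delta_rot":[0,0,0],"fingers":0},
  ],
)

```text
time: 3.45
eef_pos: [0.5934, -0.1228, 0.0662]
ee_rot: [-0.0, 0.933, 0.359, -0.0]
ft_force: [0.1, -0.3, 0.2]
gripper_width: 0.495
```

Request:
servo_tool(
  steps=[
    {"travel":[0,0,-0.000625],"delta_rot":[0,0,0],"fingers":0},
    {"travel":[0,0,-0.00125],"delta_rot":[0,0,0],"fingers":0},
  ],
)

```text
time: 3.62
eef_pos: [0.5935, -0.1228, 0.0652]
ee_rot: [0.0, 0.933, 0.359, 0.0]
ft_force: [0.2, 0.9, -0.2]
gripper_width: 0.499
```

Request:
servo_tool(
  steps=[
    {"travel":[0,0,-0.000625],"delta_rot":[0,0,0],"fingers":0},
    {"travel":[0,0,-0.000625],"delta_rot":[0,0,0],"fingers":0},
  ],
)

```text
time: 3.78
eef_pos: [0.5933, -0.1228, 0.0646]
ee_rot: [-0.0, 0.933, 0.359, -0.0]
ft_force: [0.6, 0.5, -0.4]
gripper_width: 0.498
```

Request:
servo_tool(
  steps=[
    {"travel":[0,0,-0.000625],"delta_rot":[0,0,0],"fingers":0},
    {"travel":[0,0,-0.00125],"delta_rot":[0,0,0],"fingers":0},
  ],
)

```text
time: 3.95
eef_pos: [0.5936, -0.1229, 0.0642]
ee_rot: [0.0, 0.933, 0.359, 0.0]
ft_force: [-1.4, 0.9, 6.5]
gripper_width: 0.498
```

Request:
servo_tool(
  steps=[
    {"travel":[0,0,0],"delta_rot":[0,0,0],"fingers":0},
    {"travel":[0,0,0],"delta_rot":[0,0,0],"fingers":0},
  ],
)

```text
time: 4.12
eef_pos: [0.5936, -0.1229, 0.0642]
ee_rot: [0.0, 0.933, 0.359, 0.0]
ft_force: [-0.1, 0.6, 3.2]
gripper_width: 0.498
```

```bash
python3 s.py
```

```text
t 4.1167 pos [ 0.5936 -0.1229  0.0642] yaw 42.05 tilt q [0.0001 0.0001] F [-0.13  0.56  3.21] M [0.081 0.255 0.059] v 0.002
```

Request:
servo_tool(
  steps=[
    {"travel":[0,0,-0.0005],"delta_rot":[0,0,0],"fingers":0},
    {"travel":[0,0,-0.0005],"delta_rot":[0,0,0],"fingers":0},
    {"travel":[0,0,-0.0005],"delta_rot":[0,0,0],"fingers":0},
  ],
)

```text
time: 4.37
eef_pos: [0.5938, -0.1229, 0.0642]
ee_rot: [0.0, 0.933, 0.359, 0.0]
ft_force: [-1.7, 0.1, 5.1]
gripper_width: 0.5
```

```bash
python3 s.py
```

```text
t 4.3667 pos [ 0.5938 -0.1229  0.0642] yaw 42.05 tilt q [0.0003 0.0003] F [-1.71  0.11  5.13] M [0.098 0.334 0.058] v 0.002
```

Request:
servo_tool(
  steps=[
    {"travel":[0,0,-0.0004],"delta_rot":[0,0,0],"fingers":0},
    {"travel":[0,0,-0.0008],"delta_rot":[0,0,0],"fingers":0},
    {"travel":[0,0,-0.0008],"delta_rot":[0,0,0],"fingers":0},
  ],
)

```text
time: 4.62
eef_pos: [0.5942, -0.123, 0.0642]
ee_rot: [0.0, 0.933, 0.359, 0.001]
ft_force: [-2.0, 0.4, 9.0]
gripper_width: 0.498
```

```bash
python3 s.py; python3 - <<'E'
import numpy as np
# arc
ax=np.array([.6130,-.1001]);p=np.array([.5933,-.1226]);r=p-ax
for th in [-2,-5,-8,-11,-14,-17,-20,-23,-26,-29,-32,-35,-37.5,-39.3]:
    a=np.radians(th);q=np.array([np.cos(a)*r[0]-np.sin(a)*r[1],np.sin(a)*r[0]+np.cos(a)*r[1]])-r
    print(th,(q/.8).round(5),(q*1000).round(1),round(th/30,4))
E
```

```text
t 4.6167 pos [ 0.5942 -0.123   0.0642] yaw 42.05 tilt q [0.0005 0.0007] F [-1.95  0.38  8.97] M [0.183 0.495 0.077] v 0.003
-2 [-0.00097  0.00088] [-0.8  0.7] -0.0667
-5 [-0.00236  0.00225] [-1.9  1.8] -0.1667
-8 [-0.00367  0.0037 ] [-2.9  3. ] -0.2667
-11 [-0.00491  0.00522] [-3.9  4.2] -0.3667
-14 [-0.00607  0.00679] [-4.9  5.4] -0.4667
-17 [-0.00715  0.00843] [-5.7  6.7] -0.5667
-20 [-0.00813  0.01012] [-6.5  8.1] -0.6667
-23 [-0.00903  0.01186] [-7.2  9.5] -0.7667
-26 [-0.00984  0.01364] [-7.9 10.9] -0.8667
-29 [-0.01055  0.01546] [-8.4 12.4] -0.9667
-32 [-0.01116  0.01732] [-8.9 13.9] -1.0667
-35 [-0.01168  0.01921] [-9.3 15.4] -1.1667
-37.5 [-0.01203  0.0208 ] [-9.6 16.6] -1.25
-39.3 [-0.01224  0.02196] [-9.8 17.6] -1.31
```

Steady 9 N press. First half of the turn.

Request:
servo_tool(
  steps=[
    {"travel":[-0.0005,0.00045,0],"delta_rot":[0,0,-0.0333],"fingers":0},
    {"travel":[-0.00145,0.0013,0],"delta_rot":[0,0,-0.1],"fingers":0},
    {"travel":[-0.00236,0.00225,0],"delta_rot":[0,0,-0.1667],"fingers":0},
    {"travel":[-0.00367,0.0037,0],"delta_rot":[0,0,-0.2667],"fingers":0},
    {"travel":[-0.00491,0.00522,0],"delta_rot":[0,0,-0.3667],"fingers":0},
    {"travel":[-0.00607,0.00679,0],"delta_rot":[0,0,-0.4667],"fingers":0},
    {"travel":[-0.00715,0.00843,0],"delta_rot":[0,0,-0.5667],"fingers":0},
    {"travel":[-0.00813,0.01012,0],"delta_rot":[0,0,-0.6667],"fingers":0},
  ],
)

```text
time: 5.28
eef_pos: [0.5878, -0.1153, 0.0642]
ee_rot: [0.001, 0.982, 0.19, 0.001]
ft_force: [-2.3, -1.7, 7.0]
gripper_width: 0.499
```

```bash
python3 s.py
```

```text
t 5.2833 pos [ 0.5878 -0.1153  0.0642] yaw 21.9 tilt q [0.0007 0.0009] F [-2.29 -1.68  7.  ] M [-0.071  0.346 -0.014] v 0.645
```

Request:
servo_tool(
  steps=[
    {"travel":[-0.0009,0.00174,-0.0001],"delta_rot":[0,0,-0.1],"fingers":0},
    {"travel":[-0.00171,0.00352,-0.0002],"delta_rot":[0,0,-0.2],"fingers":0},
    {"travel":[-0.00242,0.00534,-0.0002],"delta_rot":[0,0,-0.3],"fingers":0},
    {"travel":[-0.00303,0.0072,-0.0002],"delta_rot":[0,0,-0.4],"fingers":0},
    {"travel":[-0.00355,0.00909,-0.0002],"delta_rot":[0,0,-0.5],"fingers":0},
    {"travel":[-0.0039,0.01068,-0.0002],"delta_rot":[0,0,-0.5833],"fingers":0},
    {"travel":[-0.00411,0.01184,-0.0002],"delta_rot":[0,0,-0.6433],"fingers":0},
    {"travel":[-0.00411,0.01184,-0.0002],"delta_rot":[0,0,-0.6433],"fingers":0},
    {"travel":[-0.00411,0.01184,-0.0002],"delta_rot":[0,0,-0.6433],"fingers":0},
  ],
)

```text
time: 6.03
eef_pos: [0.5851, -0.1058, 0.0642]
ee_rot: [0.001, 1.0, 0.024, 0.002]
ft_force: [-0.6, -0.7, 6.3]
gripper_width: 0.502
```

```bash
python3 s.py; python3 - <<'E'
from h import *
c=ctrl.calibration("top");p,d=ctrl.camera("top");E=c['extrinsics'];cv2.imwrite("pics/t3.png",cv2.resize(p[180:340,320:480],None,fx=3.7,fy=3.7,interpolation=cv2.INTER_CUBIC))
p,d,c,E,s=wrist("w3")
E
```

```text
t 6.0333 pos [ 0.5851 -0.1058  0.0642] yaw 2.74 tilt q [0.0006 0.0015] F [-0.62 -0.74  6.3 ] M [-0.022  0.176 -0.054] v 0.003
```

View pics/w3.png

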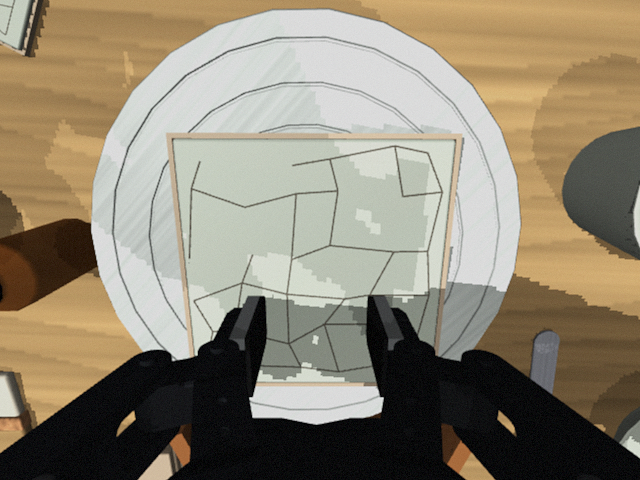

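The tile has turned with the fingers. Its far edge runs level from (168,133) to (461,133). Checking its pose numerically.

```bash
python3 - <<'E'
from h import *
z=np.load("w3.npz");E=z['E'];c=ctrl.calibration("wrist");P=cloud(dsm(z['d']),c,E);h=P[...,2]
print(P[180,250],P[60,320])
m=(h>.0627)&(h<.069)&(np.hypot(P[...,0]-.613,P[...,1]+.1)<.1);v,u=np.indices(m.shape);m&=(v<300)
m=cv2.medianBlur(m.astype(np.uint8),5)>0
q=P[m]
def ed(q,i,j,lo,hi,k,st=.004):
    o=[]
    for a in np.arange(lo,hi,st):
        t=q[(q[:,i]>=a)&(q[:,i]<a+st)]
        if len(t)>4:o.append((a+st/2,np.sort(t[:,j])[2 if k<0 else -3]))
    o=np.array(o);f=np.polyfit(o[:,0],o[:,1],1);return f,np.std(o[:,1]-np.polyval(f,o[:,0]))
for n,a in(("far",(1,0,-.15,-.06,1)),("left",(0,1,.6,.65,1)),("right",(0,1,.6,.65,-1))):
    f,r=ed(q,*a);print(n,np.degrees(np.arctan(f[0])).round(2),"at -.105/.62:",np.polyval(f,-.105 if n=="far" else .62).round(4),r.round(4))
E
```

```text
[ 0.64175117 -0.07845017  0.06564566] [ 0.68574011 -0.10305829  0.05954315]
far -2.48 at -.105/.62: 0.6604 0.0001
left 2.79 at -.105/.62: -0.0484 0.0001
right 2.5 at -.105/.62: -0.1588 0.0001
```

View pics/t3.png

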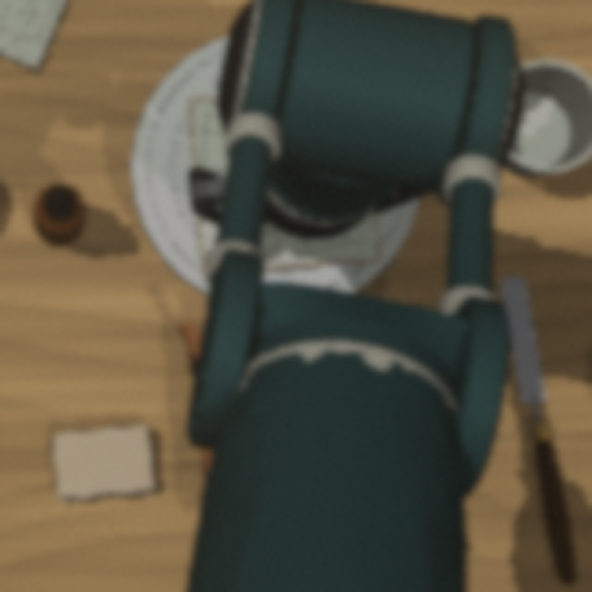

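Tile yaw is 2.6° against the stand's 2.85°, centre (605.5, -104.2). That is square to 0.3° and 4 mm off the stand's midline. I'll raise the press a little, then draw, closing the 4 mm in the first 40 mm of travel.

Request:
servo_tool(
  steps=[
    {"travel":[0,0,-0.0003],"delta_rot":[0,0,0],"fingers":0},
    {"travel":[0,0,-0.0006],"delta_rot":[0,0,0.005],"fingers":0},
    {"travel":[0,0,-0.0006],"delta_rot":[0,0,0.01],"fingers":0},
  ],
)

```text
time: 6.38
eef_pos: [0.5851, -0.106, 0.0642]
ee_rot: [0.001, 1.0, 0.027, 0.001]
ft_force: [-2.0, -1.7, 9.0]
gripper_width: 0.499
```

Request:
servo_tool(
  steps=[
    {"travel":[-0.00125,-0.0002,0],"delta_rot":[0,0,0],"fingers":0},
    {"travel":[-0.00375,-0.00055,0],"delta_rot":[0,0,0],"fingers":0},
    {"travel":[-0.0075,-0.0011,0],"delta_rot":[0,0,0],"fingers":0},
    {"travel":[-0.0116,-0.0017,0],"delta_rot":[0,0,0],"fingers":0},
    {"travel":[-0.0157,-0.0023,0],"delta_rot":[0,0,0],"fingers":0},
  ],
)

```text
time: 6.8
eef_pos: [0.5739, -0.1075, 0.0642]
ee_rot: [0.001, 1.0, 0.027, 0.003]
ft_force: [1.4, 0.1, 6.3]
gripper_width: 0.499
```

```bash
python3 s.py
```

```text
t 6.8 pos [ 0.5739 -0.1075  0.0642] yaw 3.04 tilt q [0.0005 0.003 ] F [1.43 0.08 6.25] M [ 0.169 -0.265 -0.001] v 0.083
```

Request:
servo_tool(
  steps=[
    {"travel":[-0.0042,-0.0006,-0.0003],"delta_rot":[0,0,0],"fingers":0},
    {"travel":[-0.0083,-0.0012,-0.0005],"delta_rot":[0,0,0],"fingers":0},
    {"travel":[-0.0125,-0.0018,-0.0006],"delta_rot":[0,0,0],"fingers":0},
    {"travel":[-0.0167,-0.0024,-0.0006],"delta_rot":[0,0,0],"fingers":0},
    {"travel":[-0.0208,-0.0031,-0.0006],"delta_rot":[0,0,0],"fingers":0},
  ],
)

```text
time: 7.22
eef_pos: [0.5577, -0.1101, 0.0641]
ee_rot: [0.001, 1.0, 0.026, 0.003]
ft_force: [2.2, 0.7, 9.1]
gripper_width: 0.503
```

```bash
python3 s.py
```

```text
t 7.2167 pos [ 0.5577 -0.1101  0.0641] yaw 3.03 tilt q [0.0007 0.0035] F [2.2  0.75 9.12] M [ 0.168 -0.321 -0.039] v 0.079
```

Request:
servo_tool(
  steps=[
    {"travel":[-0.0042,-0.0006,0],"delta_rot":[0,0,0],"fingers":0},
    {"travel":[-0.0083,-0.0012,0],"delta_rot":[0,0,0],"fingers":0},
    {"travel":[-0.0121,-0.0017,0],"delta_rot":[0,0,0],"fingers":0},
    {"travel":[-0.0148,-0.0021,0],"delta_rot":[0,0,0],"fingers":0},
    {"travel":[-0.016,-0.0023,0],"delta_rot":[0,0,0],"fingers":0},
    {"travel":[-0.0163,-0.0023,0],"delta_rot":[0,0,0],"fingers":0},
  ],
)

```text
time: 7.72
eef_pos: [0.5446, -0.1121, 0.0642]
ee_rot: [0.001, 1.0, 0.026, 0.004]
ft_force: [2.3, 0.5, 8.4]
gripper_width: 0.501
```

```bash
python3 s.py; cat >t.py <<'E'
from h import *
import sys
n=sys.argv[1];fx=float(sys.argv[2]) # approx centre x
p,d,c,E,s=wrist(n);P=cloud(dsm(d),c,E);h=P[...,2];v,u=np.indices(h.shape)
m=(h>float(sys.argv[3]))&(h<.07)&(abs(P[...,0]-fx)<.07)&(abs(P[...,1]+.11)<.062)&(v<300)
m=cv2.medianBlur(m.astype(np.uint8),5)>0
q=P[m]
def ed(q,i,j,lo,hi,k,st=.004):
    o=[]
    for a in np.arange(lo,hi,st):
        t=q[(q[:,i]>=a)&(q[:,i]<a+st)]
        if len(t)>4:o.append((a+st/2,np.sort(t[:,j])[2 if k<0 else -3]))
    o=np.array(o);f=np.polyfit(o[:,0],o[:,1],1);return f,np.std(o[:,1]-np.polyval(f,o[:,0]))
x0=fx+.015
F={}
for k,a in(("far",(1,0,-.15,-.07,1)),("left",(0,1,fx,fx+.045,1)),("right",(0,1,fx,fx+.045,-1))):
    f,r=ed(q,*a);F[k]=np.polyval(f,-.11 if k=="far" else x0);print(k,np.degrees(np.arctan(f[0])).round(2),F[k].round(4),r.round(4))
ym=(F["left"]+F["right"])/2
print("midline err (tile - stand) at x0",x0,(ym-(-.1158+(x0-.45)*.0498)).round(4),"centre x",(F["far"]-.055).round(4),"face h",np.median(q[:,2]).round(4))
E
python3 t.py w4 .566 .0627
```

```text
t 7.7167 pos [ 0.5446 -0.1121  0.0642] yaw 3.02 tilt q [0.0007 0.0035] F [2.33 0.48 8.4 ] M [ 0.186 -0.369  0.043] v 0.005
far -3.04 0.6202 0.0
left 2.96 -0.0542 0.0001
right 2.84 -0.1647 0.0001
midline err (tile - stand) at x0 0.581 -0.0001 centre x 0.5652 face h 0.0657
```

View pics/w4.png

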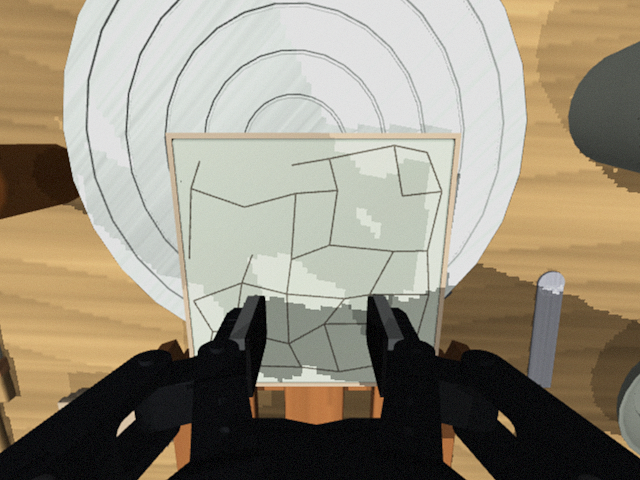

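The tile rides with the fingers without slip. It is on the midline (error 0.1 mm), at yaw 2.95°. Carrying on straight along the stand's axis.

Request:
servo_tool(
  steps=[
    {"travel":[-0.0014,-0.0001,0],"delta_rot":[0,0,0],"fingers":0},
    {"travel":[-0.0042,-0.0002,0],"delta_rot":[0,0,0],"fingers":0},
    {"travel":[-0.0083,-0.0004,0],"delta_rot":[0,0,0],"fingers":0},
    {"travel":[-0.0125,-0.0006,0],"delta_rot":[0,0,0],"fingers":0},
    {"travel":[-0.0167,-0.0008,0],"delta_rot":[0,0,0],"fingers":0},
    {"travel":[-0.0208,-0.001,0],"delta_rot":[0,0,0],"fingers":0},
  ],
)

```text
time: 8.27
eef_pos: [0.5281, -0.1129, 0.0641]
ee_rot: [0.001, 1.0, 0.026, 0.004]
ft_force: [2.7, 0.1, 8.5]
gripper_width: 0.5
```

Request:
servo_tool(
  steps=[
    {"travel":[-0.0042,-0.0002,0],"delta_rot":[0,0,0],"fingers":0},
    {"travel":[-0.0083,-0.0004,-0.0002],"delta_rot":[0,0,0],"fingers":0},
    {"travel":[-0.0125,-0.0006,-0.0004],"delta_rot":[0,0,0],"fingers":0},
    {"travel":[-0.0167,-0.0008,-0.0007],"delta_rot":[0,0,0],"fingers":0},
  ],
)

```text
time: 8.6
eef_pos: [0.5151, -0.1136, 0.0638]
ee_rot: [0.001, 1.0, 0.026, 0.004]
ft_force: [2.9, 0.2, 7.6]
gripper_width: 0.501
```

Request:
servo_tool(
  steps=[
    {"travel":[-0.0042,-0.0002,-0.0003],"delta_rot":[0,0,0],"fingers":0},
    {"travel":[-0.0083,-0.0004,-0.0006],"delta_rot":[0,0,0],"fingers":0},
    {"travel":[-0.0125,-0.0006,-0.0008],"delta_rot":[0,0,0],"fingers":0},
    {"travel":[-0.0167,-0.0008,-0.001],"delta_rot":[0,0,0],"fingers":0},
  ],
)

```text
time: 8.93
eef_pos: [0.5019, -0.1144, 0.0631]
ee_rot: [0.001, 1.0, 0.026, 0.004]
ft_force: [2.6, 0.4, 9.5]
gripper_width: 0.502
```

Request:
servo_tool(
  steps=[
    {"travel":[-0.0042,-0.0002,-0.0001],"delta_rot":[0,0,0],"fingers":0},
    {"travel":[-0.0083,-0.0004,-0.0002],"delta_rot":[0,0,0],"fingers":0},
    {"travel":[-0.0125,-0.0006,-0.0003],"delta_rot":[0,0,0],"fingers":0},
    {"travel":[-0.0167,-0.0008,-0.0004],"delta_rot":[0,0,0],"fingers":0},
    {"travel":[-0.0208,-0.001,-0.0005],"delta_rot":[0,0,0],"fingers":0},
  ],
)

```text
time: 9.35
eef_pos: [0.4852, -0.1152, 0.0626]
ee_rot: [0.001, 1.0, 0.026, 0.004]
ft_force: [3.0, 0.3, 8.7]
gripper_width: 0.501
```

Request:
servo_tool(
  steps=[
    {"travel":[-0.0042,-0.0002,-0.0001],"delta_rot":[0,0,0],"fingers":0},
    {"travel":[-0.0083,-0.0004,-0.0002],"delta_rot":[0,0,0],"fingers":0},
    {"travel":[-0.0125,-0.0006,-0.0003],"delta_rot":[0,0,0],"fingers":0},
    {"travel":[-0.0167,-0.0008,-0.0004],"delta_rot":[0,0,0],"fingers":0},
    {"travel":[-0.0208,-0.001,-0.0005],"delta_rot":[0,0,0],"fingers":0},
  ],
)

```text
time: 9.77
eef_pos: [0.4688, -0.1161, 0.0623]
ee_rot: [0.001, 1.0, 0.026, 0.004]
ft_force: [2.1, -0.5, 9.4]
gripper_width: 0.502
```

Request:
servo_tool(
  steps=[
    {"travel":[-0.0042,-0.0002,-0.0001],"delta_rot":[0,0,0],"fingers":0},
    {"travel":[-0.0083,-0.0004,-0.0002],"delta_rot":[0,0,0],"fingers":0},
    {"travel":[-0.0125,-0.0006,-0.0003],"delta_rot":[0,0,0],"fingers":0},
    {"travel":[-0.0163,-0.0008,-0.0004],"delta_rot":[0,0,0],"fingers":0},
    {"travel":[-0.0195,-0.001,-0.0005],"delta_rot":[0,0,0],"fingers":0},
  ],
)

```text
time: 10.18
eef_pos: [0.4535, -0.117, 0.0621]
ee_rot: [0.001, 1.0, 0.026, 0.004]
ft_force: [2.8, 0.1, 9.9]
gripper_width: 0.501
```

Trailing edge about to leave the head; short rows, lowering slightly.

Request:
servo_tool(
  steps=[
    {"travel":[-0.0031,-0.0002,-0.0001],"delta_rot":[0,0,0],"fingers":0},
    {"travel":[-0.0062,-0.0003,-0.0002],"delta_rot":[0,0,0],"fingers":0},
    {"travel":[-0.0094,-0.0005,-0.0003],"delta_rot":[0,0,0],"fingers":0},
  ],
)

```text
time: 10.43
eef_pos: [0.4449, -0.1172, 0.0611]
ee_rot: [0.001, 1.0, 0.026, 0.003]
ft_force: [2.6, 0.6, 16.2]
gripper_width: 0.5
```

Request:
servo_tool(
  steps=[
    {"travel":[0,0,0],"delta_rot":[0,0,0],"fingers":0},
    {"travel":[0,0,0],"delta_rot":[0,0,0],"fingers":0},
  ],
)

```text
time: 10.6
eef_pos: [0.4445, -0.1172, 0.0612]
ee_rot: [0.001, 1.0, 0.026, 0.003]
ft_force: [0.2, 0.1, 10.9]
gripper_width: 0.5
```

```bash
python3 s.py; python3 t.py w5 .465 .0608
```

```text
t 10.6 pos [ 0.4445 -0.1172  0.0612] yaw 3.03 tilt q [0.0009 0.003 ] F [ 0.24  0.05 10.85] M [ 0.148 -0.098 -0.006] v 0.003
far -3.05 0.5209 0.0
left -0.17 -0.0481 0.0001
right 3.11 -0.1698 0.0001
midline err (tile - stand) at x0 0.48000000000000004 0.0054 centre x 0.4659 face h 0.0628
```

View pics/w5.png

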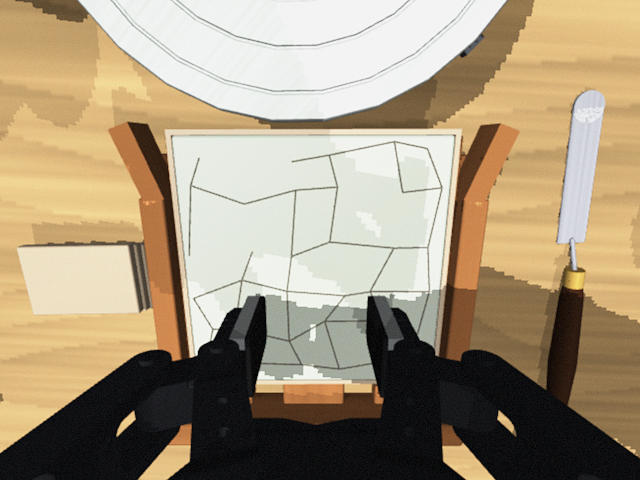

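The tile is off the wheel and flat on the bed between the rails, far edge at row 130. About 16 mm remain to the stop.

Request:
servo_tool(
  steps=[
    {"travel":[-0.0012,-0.0001,0],"delta_rot":[0,0,0],"fingers":0},
    {"travel":[-0.0037,-0.0002,0],"delta_rot":[0,0,0],"fingers":0},
    {"travel":[-0.0075,-0.0004,0],"delta_rot":[0,0,0],"fingers":0},
    {"travel":[-0.011,-0.0006,0],"delta_rot":[0,0,0],"fingers":0},
    {"travel":[-0.0138,-0.0007,0],"delta_rot":[0,0,0],"fingers":0},
    {"travel":[-0.0156,-0.0008,0],"delta_rot":[0,0,0],"fingers":0},
  ],
)

```text
time: 11.15
eef_pos: [0.4325, -0.1178, 0.0612]
ee_rot: [0.001, 1.0, 0.026, 0.003]
ft_force: [2.7, 0.8, 9.1]
gripper_width: 0.501
```

Request:
servo_tool(
  steps=[
    {"travel":[-0.0012,-0.0001,0],"delta_rot":[0,0,0],"fingers":0},
    {"travel":[-0.0025,-0.0001,0],"delta_rot":[0,0,0],"fingers":0},
  ],
)

```text
time: 11.32
eef_pos: [0.4306, -0.1179, 0.0612]
ee_rot: [0.001, 1.0, 0.026, 0.004]
ft_force: [3.6, -0.0, 9.2]
gripper_width: 0.502
```

```bash
python3 s.py
```

```text
t 11.3167 pos [ 0.4306 -0.1179  0.0612] yaw 3.02 tilt q [0.001  0.0035] F [ 3.55 -0.02  9.22] M [ 0.158 -0.334 -0.021] v 0.024
```

Request:
servo_tool(
  steps=[
    {"travel":[-0.0012,-0.0001,0],"delta_rot":[0,0,0],"fingers":0},
    {"travel":[-0.0025,-0.0001,0],"delta_rot":[0,0,0],"fingers":0},
  ],
)

```text
time: 11.48
eef_pos: [0.4289, -0.1181, 0.0612]
ee_rot: [0.001, 1.0, 0.026, 0.004]
ft_force: [4.6, -0.2, 5.2]
gripper_width: 0.5
```

Request:
servo_tool(
  steps=[
    {"travel":[-0.0012,-0.0001,0],"delta_rot":[0,0,0],"fingers":0},
  ],
)

```text
time: 11.57
eef_pos: [0.4284, -0.1181, 0.0612]
ee_rot: [0.001, 1.0, 0.026, 0.004]
ft_force: [5.4, 0.4, 5.2]
gripper_width: 0.499
```

```bash
python3 s.py; python3 t.py w6 .45 .0608
```

```text
t 11.5667 pos [ 0.4284 -0.1181  0.0612] yaw 2.99 tilt q [0.0011 0.0044] F [5.37 0.4  5.19] M [ 0.202 -0.806 -0.137] v 0.021
far -2.74 0.5053 0.0001
left 0.15 -0.0482 0.0001
right 2.77 -0.1709 0.0001
midline err (tile - stand) at x0 0.465 0.0055 centre x 0.4503 face h 0.0627
```

View pics/w6.png

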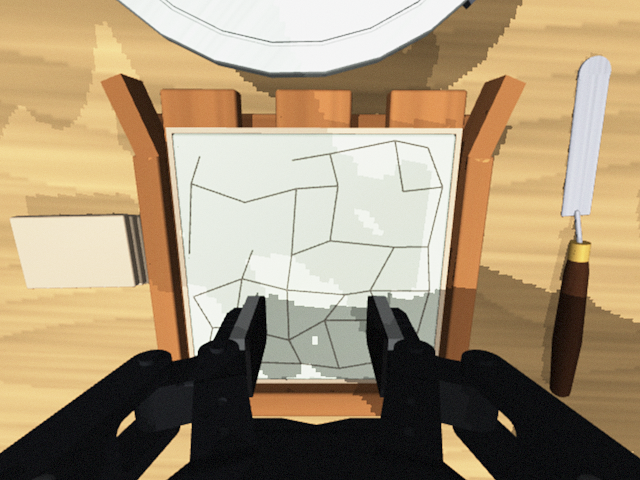

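Fx rises to 5.4 N and the far edge has swung to the stop's angle, so it is against the stop. One firmer nudge to seat it.

Request:
servo_tool(
  steps=[
    {"travel":[-0.0004,0,-0.0004],"delta_rot":[0,0,0],"fingers":0},
    {"travel":[-0.001,-0.0001,-0.0007],"delta_rot":[0,0,0],"fingers":0},
    {"travel":[-0.0016,-0.0001,-0.0008],"delta_rot":[0,0,0],"fingers":0},
  ],
)

```text
time: 11.87
eef_pos: [0.4283, -0.1182, 0.0612]
ee_rot: [0.001, 1.0, 0.026, 0.005]
ft_force: [6.7, 1.7, 7.9]
gripper_width: 0.501
```

```bash
python3 s.py; python3 t.py w7 .45 .0608
```

```text
t 11.8667 pos [ 0.4283 -0.1182  0.0612] yaw 2.97 tilt q [0.001  0.0055] F [6.75 1.71 7.94] M [ 0.434 -1.155 -0.133] v 0.013
far -2.98 0.5053 0.0
left 0.04 -0.0482 0.0001
right 2.7 -0.1709 0.0001
midline err (tile - stand) at x0 0.465 0.0055 centre x 0.4503 face h 0.0627
```

The tile doesn't move any further, so it is home. Lifting straight off, slowly at first.

Request:
servo_tool(
  steps=[
    {"travel":[0,0,0.001],"delta_rot":[0,0,0],"fingers":0},
    {"travel":[0,0,0.002],"delta_rot":[0,0,0],"fingers":0},
    {"travel":[0,0,0.004],"delta_rot":[0,0,0],"fingers":0},
    {"travel":[0,0,0.01],"delta_rot":[0,0,0],"fingers":0},
    {"travel":[0,0,0.03],"delta_rot":[0,0,0],"fingers":0},
    {"travel":[0,0,0.06],"delta_rot":[0,0,0],"fingers":0},
    {"travel":[0.03,0,0.11],"delta_rot":[0,0,0],"fingers":0},
    {"travel":[0.06,0,0.15],"delta_rot":[0,0,0],"fingers":0},
    {"travel":[0.06,0,0.15],"delta_rot":[0,0,0],"fingers":0},
    {"travel":[0.06,0,0.15],"delta_rot":[0,0,0],"fingers":0},
  ],
)

```text
time: 12.75
eef_pos: [0.4731, -0.1177, 0.1807]
ee_rot: [0.001, 1.0, 0.027, 0.002]
ft_force: [-0.1, -0.7, -0.8]
gripper_width: 0.498
```

```bash
python3 s.py; python3 - <<'E'
from h import *
p,d,c,E,s=wrist("w8");P=cloud(dsm(d),c,E);h=P[...,2];X=P[...,0];Y=P[...,1]
B=(X>.36)&(X<.55)&(Y<-.03)&(Y>-.2)
m=cv2.morphologyEx(((h>.0613)&(h<.0668)&B).astype(np.uint8),cv2.MORPH_OPEN,np.ones((9,9)))
for r in rects(P,m>0,2000):print("tile",r)
for r in rects(P,(h>.0675)&(h<.0725)&(X>.36)&(X<.43)&(Y<0)&(Y>-.22),150):print("stop",r)
E
```

```text
t 12.75 pos [ 0.4731 -0.1177  0.1807] yaw 3.09 tilt q [0.0007 0.002 ] F [-0.14 -0.74 -0.76] M [ 0.011  0.037 -0.024] v 0.098
tile (array([ 450.4, -116.6]), array([110. , 109.4]), 2.95, array([ 0.456 , -0.1169,  0.0627]), [[392.6000061035156, -64.80000305175781], [398.29998779296875, -174.10000610351562], [508.1000061035156, -168.39999389648438], [502.5, -59.099998474121094]])
stop (array([ 390.4, -122.7]), array([12.9, 82.6]), 3.1, array([ 0.391 , -0.1231,  0.0694]), [[381.70001220703125, -81.80000305175781], [386.20001220703125, -164.3000030517578], [399.1000061035156, -163.60000610351562], [394.6000061035156, -81.0999984741211]])
```

View pics/w8.png

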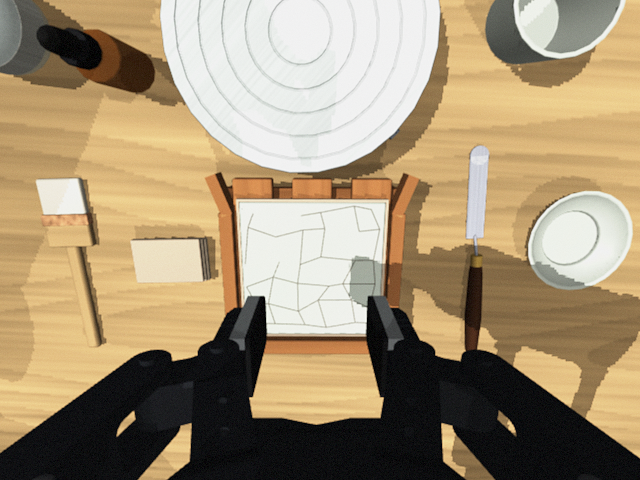

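```bash
python3 - <<'E'
from h import *
p,d=ctrl.camera("scene");cv2.imwrite("pics/scene9.png",cv2.resize(p[150:320,120:400],None,fx=2.8,fy=2.8,interpolation=cv2.INTER_CUBIC))
q=np.load("scene0.npz")['p'];df=cv2.absdiff(p,q).max(2)
for n,(u0,u1,v0,v1) in dict(cup=(133,175,238,280),dish=(136,182,194,225),knife=(180,212,184,246),chips=(300,335,216,240),brush=(344,370,208,262),bottle=(299,319,240,288),jar=(334,371,262,308)).items():print(n,df[v0:v1,u0:u1].mean().round(1),(df[v0:v1,u0:u1]>60).sum())
E
```

```text
cup 5.4 0
dish 16.2 0
knife 29.0 8
chips 14.4 0
brush 15.6 0
bottle 10.5 0
jar 7.3 0
```

View pics/scene9.png

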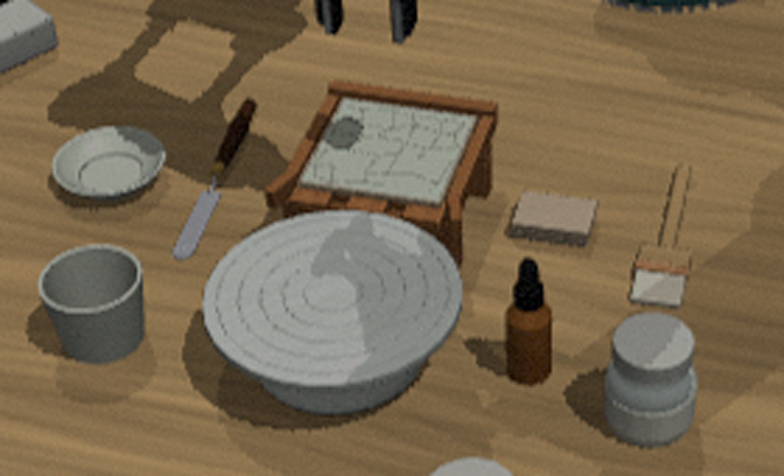

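The tile is flat and home against the stop, the bystanders have not moved (only shadows differ), and the arm is clear. Handing in.

```bash
python3 -c "
from cell import ctrl
print(ctrl.finish_job())"
```

```text
the job is handed in; nothing more can be done
None
```

The tile is on the stand, fully home against the stop, and the job is handed in at about 13 s of the 51 s allowed.

- **Turn:** I pressed on the glaze with both half-open fingertips at about 9 N and turned the tile 39° clockwise about the wheel's axis. It came square to the stand to about 0.3°.
- **Draw:** I drew it at about 40 mm/s, mostly at 6–10 N. The reading touched 16 N for a moment when the trailing edge dropped off the wheel, still under the 25 N limit.
- **Seating:** At the stop it would not move any further, with the sideways force up to 6.7 N. I then lifted straight off.

The last wrist view put the tile's centre at (450.4, -116.6) mm and its yaw at 2.95°. The measured home point is (450.0, -115.8) mm at 2.85°, so both agree within measuring error. The tile lies flat, with its face at 62.7 mm. The before-and-after scene pictures show the other things unmoved, and the arm is clear of everything.

In the pose checks taken once the tile was on the stand, the left-edge fit caught the rail instead of the tile, so I ignored its midline figure. The full outline fit after lifting replaced it.

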